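Draw the sprung extension arm out to its marker and hold it

TASK

Someone has hung a spare clamp collar on the pull post of the sprung extension arm: lift it up off the post and set it down flat in the open white tray, without dropping it. Then take the post, pull the arm out against its inner spring until its pointer lines up with the ridge of the marker clip on the scale rail, and finish holding it there, still gripping the post. Do not shift the marker clip or the other things on the bench.

Things in the scene. Friction and masses are not known exactly. Their poses are not given: they have to be found in the camera images.
- pull_rod: Sliding inner rod (18 mm, axis 70 mm above the bench) of the telescoping arm. Its outer end carries an aluminium head with a 44 mm round flange and on it an upright plain steel pull post, 18 mm diameter, 47 mm tall. Origin: on the post's axis at the flange's top face, 98 mm above the bench. z up; +x is the way it is pulled out, away from the sleeve. Let go, it springs back.
- stand: Fixed base of the telescoping arm: aluminium plate 420 x 115 mm with a steel sleeve (36 mm over its black end ring) and, 60 mm to its +y side, a graduated steel scale rail parallel to it, top 68 mm high. Origin: on the bench under the sleeve's mouth; +x is the pull direction. At rest the post is 55 mm beyond the mouth; stroke 165 mm. Spring: 3.6 N at rest plus 60 N per m, plus 1 N friction.
- pointer_tip (a point): Tip of the slim aluminium pointer (3 mm wide) that sticks out sideways (+y of pull_rod) from under the flange, 48 mm from the post's axis and 10 mm below the flange's top; it moves with the rod. Axes as pull_rod.
- marker_ridge (a point): Top edge, at the end nearest the rod, of the upright white ridge (3 mm thick) of the small black marker clip on the scale rail, 88 mm above the bench. It is set 70 to 135 mm beyond the pointer along pull_rod's +x; the arm is at its mark when pointer and ridge are level along that axis. The clip shifts if pushed with about 6 N. Axes as pull_rod.
- collar: The spare clamp collar: a plain aluminium ring, 54 mm outside and 32 mm inside diameter, 18 mm high, about 100 g, with a thumbscrew sticking out of its side to 45 mm from the centre (14 mm thick head). Starts lying level on the flange with the post through it. Origin: centre of its underside; z up, +x towards the thumbscrew.
- tray: Open white plastic tray, 200 mm (its x) by 150 mm (its y), 30 mm high, walls and floor about 4 to 5 mm thick, fixed to the bench. Origin: centre of its underside, on the bench.
- screwdriver: Bystander: a screwdriver with a black handle, 170 mm long, lying in front of the extension arm.
- jar: Bystander: small capped jar, 48 mm diameter, 65 mm tall, behind the scale rail.
- meter: Bystander: black handheld meter, 75 x 145 x 28 mm, lying beside the tray.
- mug: Bystander: white mug, 78 mm diameter, 90 mm tall.
- spare_probe: Bystander: thermometer probe lying between the extension arm and the robot, 210 mm long, 18 mm high.
There are look-alikes about, which are no part of the job. Several things have the shape of the collar; the one meant has the colours described above.

How it is judged (in metres and radians):
On the way, in this order (a step that is already met when the one before it is completed fails the run):
1. the collar is held by the fingers, lifted clear above the top of the pull post (z of collar in the frame of pull_rod above 0.049 m and contact force between the fingers and collar above 0.3 N), for 0.1 s.
2. the collar lies flat in the tray, let go and at rest (x of collar in the frame of tray between -0.075 and 0.075 m and y of collar in the frame of tray between -0.05 and 0.05 m and z of collar in the frame of tray below 0.012 m and angle between collar's own z axis and vertical below 0.2 rad and linear speed of collar below 0.03 m/s and contact force between the fingers and collar below 0.05 N), for 0.2 s.
3. the rod is pulled out by its post until the pointer is level with the marker ridge within 5 mm, and held (x of pointer_tip in the frame of marker_ridge between -0.005 and 0.005 m and contact force between the fingers and pull_rod above 2 N and linear speed of pull_rod below 0.02 m/s), for 0.4 s.
At the end, for the whole second after the job is handed in: The fingers hold the rod at rest against its spring (over 2 N) with the pointer within 5 mm of the marker ridge along the pull direction, and the collar lies flat in the tray (tilt under 0.2 rad), at rest and not touched by the fingers (all of step 2 and all of step 3); the arm keeps its last pose, push and grip.
It fails at once if the collar is dropped (falls free at more than 0.8 m/s) (linear speed of collar above 0.8 m/s and contact force between the fingers and collar below 0.05 N).
It fails at once if the marker clip is shifted by more than 4 mm (distance of marker_ridge from where it was at the start of the episode above 0.004 m).
It fails at once if a bystander is displaced by more than 30 mm (distance of any of screwdriver, jar, meter, mug, spare_probe from where it was at the start of the episode above 0.03 m).
It also fails if it takes over 58 s, if anything falls off the work surface, if the arm or the gripper's body presses on something with over 40 N, if the wrist force passes 120 N, or if a joint passes its speed limit or range.

ROBOT

A 7-joint arm with a two-finger parallel gripper is mounted at the origin on the work surface. World frame = base frame: x ahead of the robot, y to its left, z up, the work surface at z = 0. Lengths are in m, angles in degrees, forces in N, time in s.
With the tool pointing down it reaches from about 0.425 to 0.875 m from the base axis. Payload 4.7 kg.
Tool frame: the origin (TCP) lies on the centre line of the jaws, within the pads' length; the fingertips stand ahead of it and the grasp point (between the pads) lies 2 mm behind it (env.tip_reach is the x of the fingertips in the tool frame, in m); x points along the fingers, z is the direction in which the jaws open and shut, and the axes are right-handed (so a half turn about x gives the same grasp; the last joint's range is limited). The gripper opens to 87 mm and grips with 3 to 60 N. Pads are 19 mm wide; open, the fingers measure 117 mm over their backs; the gripper's body (75 mm by 190 mm) begins 51 mm behind the grasp point.
Start: joints at [69.448, 18.392, -4.016, 83.108, 1.295, 78.541, -3.26], TCP at [0.237, -0.605, 0.24] pointing down, gripper open.
Joint ranges: [-163.93, 163.93], [-17.29, 119.83], [-79.2, 71.16], [3.27, 140.29], [-89.18, 269.18], [5.43, 117.66], [-154.24, 154.24]. Speed limits (degrees/s): [147.25, 147.25, 180, 180, 180, 180, 180].

INTERFACE

Orientations are given as [roll, pitch, yaw] about the fixed x, y, z axes, in that order (R = Rz(yaw) Ry(pitch) Rx(roll)).
In Python, from cell import telemetry, optics, env, models gives the robot as it stands.
- The arm moves only by the shell command python3 -m pendant 'ROWS' [FORCE]. ROWS is JSON, a list of rows, each a list of 3 entries, a list of its own where there are three numbers: the finger opening in mm, from 0 to 87, then the shift along the tool's x, y, z in mm, then the turn, a rotation vector about the tool's x, y, z in rad. A call has 1 to 10 rows; each row is the pose to reach, as a shift and turn from the pose commanded when the call began, along the tool's axes at that moment; what a row does not reach only later rows make up. A row lasts 1/12 s, in which the tool goes at most 41.7 mm and 7.16 degrees, less where a joint would pass 70% of its speed; a pose out of reach is approached as far as the arm can. A call with a gripper value outside its range is refused whole. The fingers move at their own pace and stop on an object; FORCE is the grip in N (left out, the last holds). Time passes only in rows, so rows that repeat a pose let the fingers close. It gives the time, the measured TCP pose, the force and the opening at its end, in the units of the state.
- telemetry.get_obs(): the state, without advancing time (a new reading comes with each control period).
- optics.read_camera(name): name is "side" or "top" or "wrist"; returns a dict with "image" (384x512x3 uint8, blue, green, red), "range_z" (384x512 float32, m along the optical axis (not along the pixel's ray), 0 where there is no reading), "fx", "fy", "cx", "cy" (pixels), "k1" (the pictures are not rectified: a ray, as slopes to the right and down, at radius r is drawn at 1 + k1 r^2 times it, then the intrinsics apply), "cam_to_world" (4x4, takes a point from camera to world coordinates). Camera axes: x right, y up, looking along -z (the intrinsics and any distortion apply to the point x, -y, -z); pixel columns grow to the right and rows downward; lengths in m; the calibration is good to about 2 mm. A picture is of the moment at which its call begins.
- env.sign_off(): hands the job in, once; it reports no verdict.
Trained networks look in the newest picture that a camera, given by its name, has taken for a name from the list of things; names that differ only in an ending like _2 or _b are one class to them, and where a whole thing is asked for, a point or a joint stands for the part that bears it (a point fixed in the world has none). Each returns a list of dicts, best first, with "confidence" (0 to 1); they miss things now and then, are a little off and sometimes report something else, mostly with a low value. They report only what shows in the picture. A call takes as long as a camera call. They do not tell look-alikes from the thing itself.
- models.masks_of(camera, label): "pixels" (384x512 bool, what is visible of it) and "extent" ([left, top, right, bottom] as shares, 0 to 1, of the picture: columns of its width, rows of its height, round what is visible of it).
- models.landmark_of(camera, label): "centre" ([row, column] as shares, 0 to 1, of the picture: columns of its width, rows of its height: a listed point, or the origin of a listed thing).
The state is a dict: "time_s": time; "qpos": joint angles; "joint_velocities": joint speeds; "effort": joint torques, N m; "tool_pos": TCP position; "tool_rot": TCP orientation; "force": force on the tool from outside, world axes, zero at the start; "wrist_torque": the same for the moment, N m; "grip_width": finger opening in m.
Only numpy, scipy, OpenCV 4.12 (cv2) and the standard library are available. Lean on these libraries where they do the work, as an engineer would, in place of code of your own. Each camera call takes 0.05 s, during which the arm holds its last target.

## Working session

There is one attempt and no reset: what is moved stays moved. The work goes in short steps, Python scripts to look and compute and a shell command to move; the robot and the scene stay as the last step left them, time stands still between calls to the robot, and variables do not carry over. Pictures are saved under pics/ and viewed, and the job is handed in when it is done.

```bash
ls; mkdir -p pics; cat > h.py <<'E'
import numpy as np,cv2
from cell import telemetry, optics, env, models
def shot(n,fn=None):
    c=optics.read_camera(n)
    if fn: cv2.imwrite('pics/'+fn,c['image'])
    return c
def ray(c,row,col):
    # undistort
    d=np.array([(col-c['cx'])/c['fx'],(row-c['cy'])/c['fy']]);u=d.copy()
    for _ in range(20): u=d/(1+c['k1']*(u@u))
    T=np.array(c['cam_to_world']);v=np.array([u[0],-u[1],-1.])
    return T[:3,3],T[:3,:3]@v
def at_z(c,row,col,z):
    o,v=ray(c,row,col);return o+v*(z-o[2])/v[2]
def at_depth(c,row,col,d=None):
    if d is None: d=c['range_z'][int(row),int(col)]
    o,v=ray(c,row,col);return o+v*d
def proj(c,p):
    T=np.array(c['cam_to_world']);q=T[:3,:3].T@(np.array(p)-T[:3,3])
    u=np.array([q[0]/-q[2],-q[1]/-q[2]]);u=u*(1+c['k1']*(u@u))
    return c['cy']+c['fy']*u[1],c['cx']+c['fx']*u[0]
E
python3 - <<'E'
from h import *
print(telemetry.get_obs(), env.tip_reach)
for n in ['side','top','wrist']:
    c=shot(n,n+'0.png'); print(n,c['fx'],c['k1'],np.round(c['cam_to_world'],3).tolist())
    for l in ['pull_rod','stand','pointer_tip','marker_ridge','collar','tray','screwdriver','jar','meter','mug','spare_probe']:
        for d in models.landmark_of(n,l):
            r,k=d['centre'];r*=384;k*=512
            rr=min(max(int(r),0),383);kk=min(max(int(k),0),511)
            print(l,round(d['confidence'],2),round(r),round(k),np.round(at_depth(c,rr,kk),3))
E
```

```text
pics
{'time_s': 0.0, 'qpos': array([69.44942179, 18.43913307, -4.01424538, 83.17366273,  1.29509915,
       78.53843741, -3.26266459]), 'joint_velocities': array([ 0.03176508, -0.07798962,  0.0440782 , -0.00897412,  0.02331893,
        0.0362471 , -0.00094331]), 'effort': array([-2.42066799e-04, -4.91288888e+01, -4.04183641e-01, -3.12529814e+01,
       -6.39472157e-02,  4.35701001e-02,  1.78564374e-04]), 'tool_pos': array([ 0.23649122, -0.60491765,  0.23847131]), 'tool_rot': array([-176.72112516,   89.89383083,  114.63530998]), 'force': array([0.31441136, 0.41951201, 0.12555793]), 'wrist_torque': array([-0.01460792, -0.04662472, -0.0265628 ]), 'grip_width': 0.08690052780604697} 0.017
side 465.19168713387614 -0.14211767109378462 [[-0.955, 0.209, -0.208, 0.248], [-0.295, -0.69, 0.661, 0.813], [-0.005, 0.693, 0.721, 1.065], [0.0, 0.0, 0.0, 1.0]]
pull_rod 0.58 249 208 [0.574 0.171 0.114]
stand 0.96 291 205 [0.547 0.264 0.075]
pointer_tip 0.61 249 187 [ 0.67   0.108 -0.001]
pointer_tip 0.21 249 208 [0.574 0.171 0.118]
marker_ridge 0.42 226 196 [0.647 0.083 0.077]
collar 0.64 293 286 [0.36
[... 651 characters left out ...]
191 166 [0.568 0.226 0.012]
pointer_tip 0.5 167 177 [0.633 0.183 0.059]
marker_ridge 0.38 161 211 [0.645 0.082 0.075]
collar 0.76 241 105 [ 0.416  0.405 -0.002]
collar 0.68 181 180 [0.572 0.156 0.143]
collar 0.67 260 184 [ 0.368  0.165 -0.003]
collar 0.53 267 136 [ 0.344  0.306 -0.002]
tray 0.67 228 341 [ 0.465 -0.3    0.004]
screwdriver 0.56 224 170 [0.47  0.211 0.001]
jar 0.65 146 208 [0.696 0.098 0.064]
meter 0.78 240 394 [ 0.429 -0.444  0.033]
mug 0.62 151 308 [ 0.698 -0.2    0.01 ]
spare_probe 0.88 259 254 [ 0.374 -0.041  0.009]
wrist 333.94627685775816 -0.09783682456700613 [[0.364, 0.9, 0.241, 0.303], [-0.931, 0.352, 0.093, -0.581], [-0.001, -0.258, 0.966, 0.386], [0.0, 0.0, 0.0, 1.0]]
```

```bash
python3 - <<'E'
import cv2
a=cv2.imread('pics/side0.png');b=cv2.imread('pics/top0.png')
cv2.imwrite('pics/s0c.png',cv2.resize(a[190:384,100:340],None,fx=3,fy=3,interpolation=3))
cv2.imwrite('pics/t0c.png',cv2.resize(b[110:290,90:290],None,fx=3.3,fy=3.3,interpolation=3)[:600])
E
```

```text
(no output)
```

View pics/s0c.png

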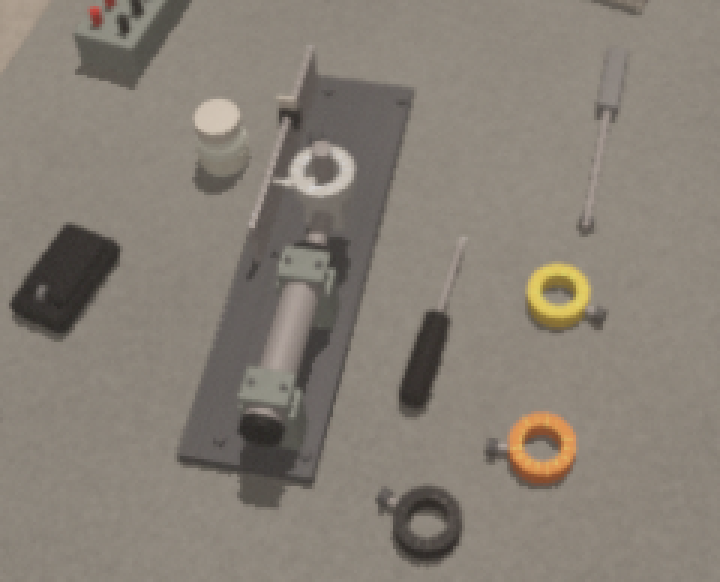

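View pics/t0c.png

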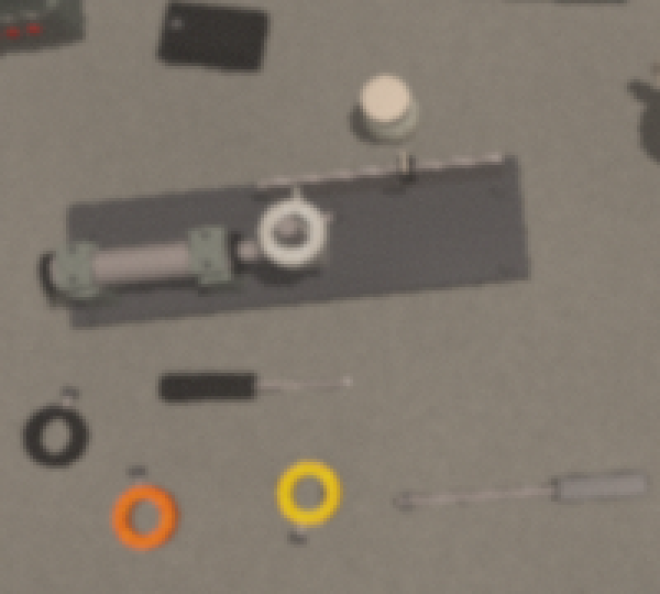

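View pics/top0.png

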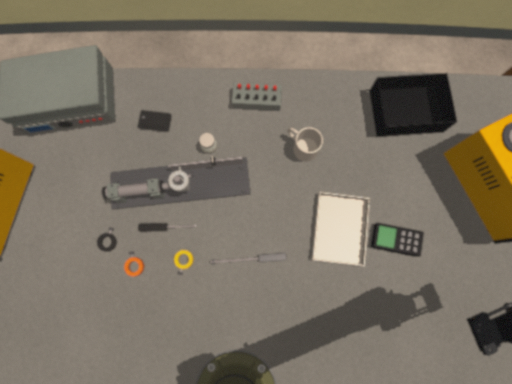

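View pics/side0.png

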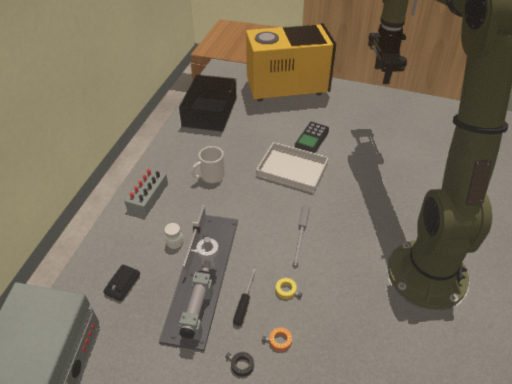

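The collar candidates in the top view are at (181,179), black (241,105), orange (267,134) and yellow (260,184), given as row,col. Only the one at (181,179) is bare aluminium and sits on the post, as described. The enlarged crop confirms a light metal ring around the post. Next I measure the axis and plan a look with the wrist camera.

```bash
cat >> h.py <<'E'
from scipy.spatial.transform import Rotation as Rn
def tool():
    o=telemetry.get_obs();return np.array(o['tool_pos']),Rn.from_euler('xyz',o['tool_rot'],degrees=True).as_matrix()
def plan(p,zdir=None):
    """shift(mm), rotvec to have tool at p, x down, z along +-zdir"""
    p0,R=tool()
    out=[np.round(R.T@(np.array(p)-p0)*1000,1).tolist()]
    if zdir is not None:
        for s in (1,-1):
            z=s*np.array([zdir[0],zdir[1],0.]);z/=np.linalg.norm(z);x=np.array([0,0,-1.]);y=np.cross(z,x)
            D=np.stack([x,y,z],1); rv=Rn.from_matrix(R.T@D).as_rotvec()
            out.append((np.round(rv,4).tolist(),round(np.degrees(np.linalg.norm(rv)),1)))
    return out
E
python3 - <<'E'
from h import *
c=shot('top')
m=models.masks_of('top','stand')[0]; print(m['confidence'],m['extent'])
px=np.argwhere(m['pixels'])
P=np.array([at_depth(c,r,k) for r,k in px]); P=P[(P[:,2]<0.03)&(P[:,2]>-.01)]
print(np.median(P[:,2]))
rect=cv2.minAreaRect((P[:,:2]*1000).astype(np.float32));print(rect, cv2.boxPoints(rect))
m=models.masks_of('top','tray')[0]; px=np.argwhere(m['pixels'])
P=np.array([at_depth(c,r,k) for r,k in px]);Pf=P[(P[:,2]<.05)&(P[:,2]>-.01)]
print('tray',cv2.minAreaRect((Pf[:,:2]*1000).astype(np.float32)))
p0,R=tool();print(np.round(R,3))
E
```

```text
0.84 [0.1986, 0.4034, 0.492, 0.5482]
0.012588963224098304
((593.021484375, 188.56761169433594), (115.57693481445312, 426.1897888183594), 7.053997039794922) [[509.50134  392.95288 ]
 [561.8395   -30.011032]
 [676.5416   -15.817657]
 [624.2035   407.14624 ]]
tray ((464.51312255859375, -298.65069580078125), (157.25933837890625, 205.91775512695312), 84.71489715576172)
[[ 0.     0.931  0.364]
 [-0.     0.364 -0.931]
 [-1.     0.     0.   ]]
```

```bash
python3 - <<'E'
from h import *
print(plan([0.565,0.15,0.28],[0.123,-0.992]))
E
```

```text
[[-40.4, 580.8, -583.9], ([0.2494, 0.0, -0.0], np.float64(14.3)), ([-2.8922, 0.0, 0.0001], np.float64(165.7))]
```

```bash
python3 -m pendant '[[87,[-40,29,-29],[0.025,0,0]],[87,[-40,58,-58],[0.05,0,0]],[87,[-40,87,-88],[0.075,0,0]],[87,[-40,116,-117],[0.1,0,0]],[87,[-40,145,-146],[0.125,0,0]],[87,[-40,174,-175],[0.15,0,0]],[87,[-40,203,-204],[0.175,0,0]],[87,[-40,232,-233],[0.2,0,0]],[87,[-40,261,-262],[0.225,0,0]],[87,[-40,290,-292],[0.249,0,0]]]'
python3 - <<'E'
from h import *
print(plan([0.565,0.15,0.28],[0.123,-0.992]))
E
```

```text
time_s: 2.78
tool_pos: [0.398, -0.2329, 0.2799]
tool_rot: [24.5, 89.9, -58.5]
force: [0.4, -0.6, 0.7]
grip_width: 0.0869
[[-0.4, 212.6, -359.6], ([-0.0009, 0.0011, -0.0005], np.float64(0.1)), ([3.1407, -0.0008, -0.0018], np.float64(180.0))]
```

```bash
python3 -m pendant '[[87,[0,20,-34],[0,0,0]],[87,[0,40,-68],[0,0,0]],[87,[0,60,-102],[0,0,0]],[87,[0,80,-136],[0,0,0]],[87,[0,100,-170],[0,0,0]],[87,[0,120,-204],[0,0,0]],[87,[0,140,-238],[0,0,0]],[87,[0,160,-272],[0,0,0]],[87,[0,186,-316],[0,0,0]],[87,[0,210,-355],[0,0,0]]]'
python3 - <<'E'
from h import *
c=shot('wrist','w1.png')
print(tool()[0])
for l in ['pull_rod','pointer_tip','marker_ridge','collar','stand']:
        for d in models.landmark_of('wrist',l):
            r,k=d['centre'];r*=384;k*=512
            z={'pull_rod':.098,'pointer_tip':.088,'marker_ridge':.088,'collar':.098,'stand':0}[l]
            print(l,round(d['confidence'],2),round(r),round(k),np.round(at_z(c,r,k,z),4))
E
```

```text
time_s: 3.62
tool_pos: [0.557, 0.1325, 0.28]
tool_rot: [58.2, 89.9, -24.7]
force: [1.6, 0.1, 0.2]
grip_width: 0.0871
[0.55794404 0.14272151 0.2790632 ]
pull_rod 0.7 142 195 [0.5844 0.1987 0.098 ]
pointer_tip 0.67 102 231 [0.6266 0.1685 0.088 ]
marker_ridge 0.52 100 321 [0.6396 0.0801 0.088 ]
marker_ridge 0.51 153 230 [0.5759 0.1641 0.088 ]
collar 0.83 149 231 [0.5817 0.1627 0.098 ]
collar 0.76 292 223 [0.4212 0.1555 0.098 ]
stand 0.88 141 195 [0.5728 0.2158 0.    ]
```

View pics/w1.png

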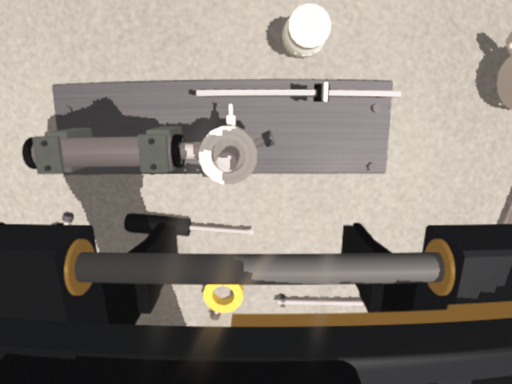

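The wrist view shows the collar ring at (row 155, col 228) around the post. Its thumbscrew is at about (138,268), so it points along the pull and slightly toward the rail. The marker clip is at (92,321). I now fit centres from the depth image.

```bash
cat >> h.py <<'E'
def cloud(c,r0,r1,k0,k1):
    rr,kk=np.mgrid[r0:r1,k0:k1]
    d=c['range_z'][r0:r1,k0:k1].ravel();rr=rr.ravel();kk=kk.ravel();ok=d>0
    P=np.array([at_depth(c,r,k,dd) for r,k,dd in zip(rr[ok],kk[ok],d[ok])])
    return P,rr[ok],kk[ok]
def circ(P): # min enclosing circle
    return cv2.minEnclosingCircle((P[:,:2]*1000).astype(np.float32))
E
python3 - <<'E'
from h import *
c=shot('wrist')
P,rr,kk=cloud(c,90,200,180,300)
for lo,hi in [(.108,.122),(.138,.152)]:
    s=(P[:,2]>lo)&(P[:,2]<hi);Q=P[s]
    # keep near collar
    print(lo,s.sum(),np.round(Q.mean(0),4),np.median(Q[:,2]).round(4),circ(Q), rr[s].min(),rr[s].max(),kk[s].min(),kk[s].max())
# thumbscrew
s=(kk>258)&(kk<285)&(rr>125)&(rr<150)&(P[:,2]>.07)&(P[:,2]<.13);print('screw',s.sum(),np.round(P[s].mean(0),4))
# pointer
s=(kk>225)&(kk<238)&(rr>100)&(rr<128)&(P[:,2]>.07);print('ptr',[(r,k,np.round(p,3).tolist()) for r,k,p in zip(rr[s],kk[s],P[s])][:6])
P,rr,kk=cloud(c,75,115,190,405)
s=(P[:,2]>.055)&(P[:,2]<.074)
v=cv2.fitLine((P[s][:,:2]).astype(np.float32),cv2.DIST_HUBER,0,.001,.001).ravel();print('rail',s.sum(),np.median(P[s][:,2]),v)
s=(P[:,2]>.078)&(P[:,2]<.1)&(kk>300)&(kk<340);print('marker',s.sum(),np.round(P[s].mean(0),4),rr[s].min(),rr[s].max(),kk[s].min(),kk[s].max())
im=cv2.imread('pics/w1.png');cv2.imwrite('pics/w1c.png',cv2.resize(im[70:190,180:345],None,fx=4.5,fy=4.5,interpolation=2))
E
```

```text
0.108 2095 [0.5805 0.1601 0.1165] 0.117 ((582.59619140625, 155.9461669921875), 36.27205276489258) 124 182 196 271
0.138 352 [0.5777 0.1618 0.1457] 0.1459 ((577.036865234375, 162.09115600585938), 8.899425506591797) 149 170 213 233
screw 161 [0.5975 0.1286 0.1133]
ptr [(np.int64(104), np.int64(226), [0.623, 0.169, 0.091]), (np.int64(104), np.int64(227), [0.623, 0.168, 0.092]), (np.int64(104), np.int64(228), [0.623, 0.167, 0.091]), (np.int64(104), np.int64(229), [0.623, 0.167, 0.088]), (np.int64(105), np.int64(226), [0.622, 0.169, 0.091]), (np.int64(105), np.int64(227), [0.622, 0.168, 0.091])]
rail 1292 0.06896343579792966 [ 0.12507872 -0.99214685  0.6443129   0.10652322]
marker 96 [0.6479 0.0777 0.0871] 81 99 319 324
```

View pics/w1c.png

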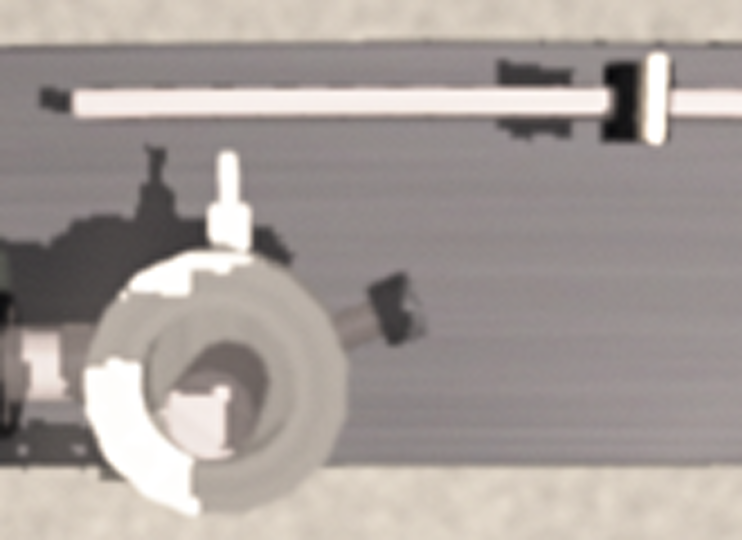

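```bash
python3 - <<'E'
from h import *
c=shot('wrist')
P,rr,kk=cloud(c,110,200,180,258)
s=(P[:,2]>.112)&(P[:,2]<.121);print(circ(P[s]),P[s].mean(0))
u=np.array([.125,-.992]);n=np.array([.992,.125])
cc=np.array(circ(P[s])[0])/1000
a=np.radians(24-75);j=u*np.cos(a)+n*np.sin(a)
print(j,plan([cc[0],cc[1],0.19],j), telemetry.get_obs()['qpos'][6])
E
```

```text
((579.5008544921875, 160.8394775390625), 30.49582290649414) [0.57866524 0.16336866 0.11701431]
[-0.69226374 -0.72142907] [[89.7, 26.7, -28.9], ([0.8856, 0.0013, -0.0009], np.float64(50.7)), ([-2.256, 0.001, 0.0015], np.float64(129.3))] -105.49647597660302
```

```bash
python3 -m pendant '[[87,[10,0,0],[0.1,0,0]],[87,[20,0,0],[0.2,0,0]]]'; python3 -c "
from h import *
print(telemetry.get_obs()['qpos'])"
```

```text
time_s: 4.18
tool_pos: [0.5569, 0.1293, 0.2602]
tool_rot: [72.5, 89.9, -22.3]
force: [-0.1, 1.0, -0.3]
grip_width: 0.0873
[  22.75659066   12.31040661  -44.28919975   91.68676727    8.8091572
   79.45289583 -117.27482336]
```

```bash
python3 -c "
from h import *
print(tool()[0]);shot('side');o=telemetry.get_obs();print(o['tool_pos'],o['tool_rot'],o['qpos'])"
```

```text
[0.55693401 0.12933967 0.26024732]
[0.55570967 0.12879378 0.25773336] [ -38.71773021   89.86415615 -133.78386383] [  22.71918336   12.38852197  -44.21983363   91.89273486    8.81462322
   79.40901733 -117.54356221]
```

```bash
python3 - <<'E'
from h import *
c=shot('wrist','w2.png')
P,rr,kk=cloud(c,60,260,140,340)
B=(abs(P[:,0]-.578)<.04)&(abs(P[:,1]-.162)<.04)
u=np.array([.125,-.992]);n=np.array([.992,.125])
s=B&(P[:,2]>.138)&(P[:,2]<.15);print('post',circ(P[s]))
s=B&(P[:,2]>.1145)&(P[:,2]<.121);Q=P[s]
from scipy.optimize import least_squares
# drop screw sector
d=Q[:,:2]-[.578,.162]; ang=np.degrees(np.arctan2(d@n,d@u));Q=Q[abs(ang-24)>22]
# outer edge: by angular bins the farthest point
d=Q[:,:2]-[.578,.162]; ang=np.degrees(np.arctan2(d[:,1],d[:,0])).astype(int)//8; r=np.hypot(*d.T)
E=np.array([Q[ang==a][np.argmax(r[ang==a])][:2] for a in np.unique(ang)])
f=least_squares(lambda x:np.hypot(*(E-x[:2]).T)-x[2],[.578,.162,.027],loss='soft_l1',f_scale=.001);print('collar',f.x)
a=np.radians(24-60);j=u*np.cos(a)+n*np.sin(a)
print(plan([f.x[0],f.x[1],0.19],j),tool()[0])
E
```

```text
post ((576.98583984375, 161.83319091796875), 8.917881965637207)
collar [0.57780279 0.16361723 0.0273037 ]
[[68.3, 19.4, -36.5], ([0.4237, 0.0023, 0.0013], np.float64(24.3)), ([-2.7179, -0.0018, 0.0032], np.float64(155.7))] [0.5556771  0.12886418 0.25842791]
```

View pics/w2.png

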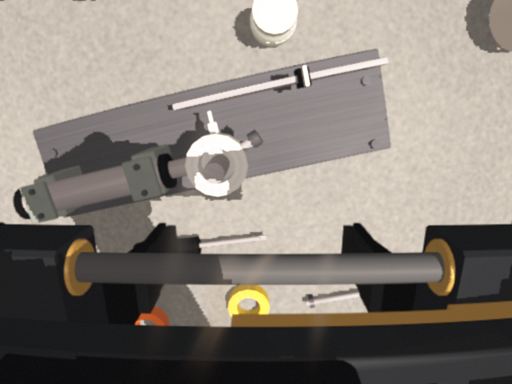

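The collar fit is good: centre (0.578,0.1635), radius 27.3 mm. The post fits at (0.577,0.162), radius 8.9 mm.

```bash
python3 -m pendant '[[87,[15,5,-9],[0.11,0,0]],[87,[30,10,-18],[0.22,0,0]],[87,[45,15,-27],[0.33,0,0]],[87,[68,19,-36],[0.42,0,0]],[87,[68,19,-36],[0.42,0,0]],[87,[68,19,-36],[0.42,0,0]],[87,[68,19,-36],[0.42,0,0]]]'; python3 -c "
from h import *
print(plan([.578,.1635,.117],[.582,-.813]),tool()[0],telemetry.get_obs()['qpos'])
u=np.array([.125,-.992]);n=np.array([.992,.125]);a=np.radians(-36);print(u*np.cos(a)+n*np.sin(a))"
```

```text
time_s: 4.87
tool_pos: [0.5786, 0.1647, 0.1929]
tool_rot: [104.8, 89.9, -13.5]
force: [0.5, 0.4, 0.6]
grip_width: 0.087
[[75.9, -0.1, 1.4], ([-1.1152, 0.0004, -0.0014], np.float64(63.9)), ([2.0264, -0.0016, -0.0005], np.float64(116.1))] [0.57864198 0.16468056 0.19292049] [  15.37734346   18.43678494  -40.97922027   92.84111886   12.55464271
   73.35000066 -146.04989158]
[-0.48195585 -0.87601801]
```

```bash
python3 -m pendant '[[87,[15,0,1],[0,0,0]],[87,[30,0,1],[0,0,0]],[87,[45,0,1],[0,0,0]],[87,[58,0,1],[0,0,0]],[87,[68,0,1],[0,0,0]],[87,[76,0,1],[0,0,0]],[87,[76,0,1],[0,0,0]],[87,[76,0,1],[0,0,0]]]' 15; python3 - <<'E'
from h import *
shot('wrist','w3.png');print(tool()[0])
c=shot('side');cv2.imwrite('pics/s3.png',cv2.resize(c['image'][200:300,140:270],None,fx=5,fy=5,interpolation=2))
E
```

```text
time_s: 5.53
tool_pos: [0.5778, 0.1645, 0.1157]
tool_rot: [0.9, 90.0, -117.5]
force: [-0.1, -0.1, 0.5]
grip_width: 0.087
[0.57807513 0.16470013 0.11615937]
```

View pics/s3.png

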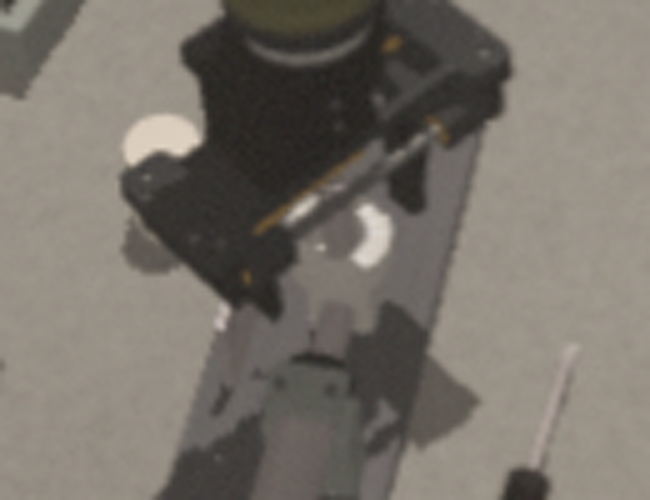

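View pics/w3.png

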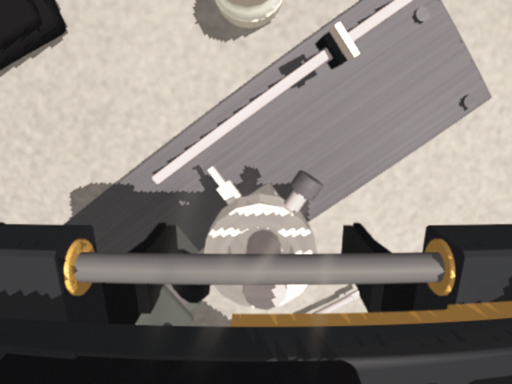

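The side view shows both fingers straddling the collar. In the wrist view the ring is centred at col ~260 between the fingers, and the screw is clear at (190,303). I close now.

```bash
python3 -m pendant '[[45,[0,0,0],[0,0,0]],[45,[0,0,0],[0,0,0]],[45,[0,0,0],[0,0,0]],[45,[0,0,0],[0,0,0]],[45,[0,0,0],[0,0,0]],[45,[0,0,0],[0,0,0]]]' 20
```

```text
time_s: 6.13
tool_pos: [0.5776, 0.1645, 0.1155]
tool_rot: [11.2, 90.0, -107.2]
force: [-0.5, -0.7, -0.3]
grip_width: 0.0549
```

```bash
python3 -m pendant '[[40,[0,0,0],[0,0,0]],[40,[-8,0,0],[0,0,0]],[40,[-20,0,0],[0,0,0]],[40,[-35,0,0],[0,0,0]],[40,[-50,0,0],[0,0,0]],[40,[-65,0,0],[0,0,0]],[40,[-80,0,0],[0,0,0]],[40,[-95,0,0],[0,0,0]],[40,[-95,0,0],[0,0,0]],[40,[-95,0,0],[0,0,0]]]'; python3 - <<'E'
from h import *
shot('wrist','w4.png');print(tool()[0])
print(plan([.465,-.30,.21],[-.48,-.876]))
E
```

```text
time_s: 6.97
tool_pos: [0.5783, 0.165, 0.212]
tool_rot: [125.8, 89.8, 7.3]
force: [0.3, -0.4, -0.9]
grip_width: 0.0543
[0.57762063 0.16454242 0.21070357]
[[0.8, 122.1, 462.1], ([0.0051, -0.0, -0.0005], np.float64(0.3)), ([-3.1365, 0.0008, -0.0], np.float64(179.7))]
```

View pics/w4.png

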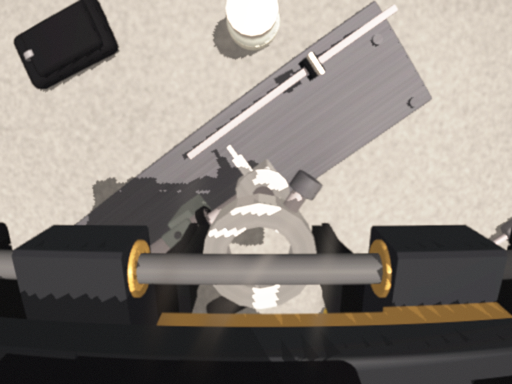

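The collar is held clear above the post. I carry it to the tray.

```bash
python3 -m pendant '[[40,[0,3,12],[0,0,0]],[40,[0,9,34],[0,0,0]],[40,[0,17,64],[0,0,0]],[40,[0,25,96],[0,0,0]],[40,[0,34,128],[0,0,0]],[40,[0,42,160],[0,0,0]],[40,[0,51,192],[0,0,0]],[40,[0,59,224],[0,0,0]],[40,[0,68,256],[0,0,0]],[40,[0,76,288],[0,0,0]]]'; python3 -m pendant '[[40,[0,8,32],[0,0,0]],[40,[0,16,64],[0,0,0]],[40,[0,25,96],[0,0,0]],[40,[0,33,128],[0,0,0]],[40,[0,40,152],[0,0,0]],[40,[0,44,168],[0,0,0]],[40,[0,46,174],[0,0,0]],[40,[0,46,174],[0,0,0]],[40,[0,46,174],[0,0,0]]]'; python3 - <<'E'
from h import *
c=shot('side','s5.png');print(tool()[0])
t=shot('top','t5.png')
P,rr,kk=cloud(t,190,268,312,372)
s=(abs(P[:,0]-.465)<.11)&(abs(P[:,1]+.3)<.085)&(P[:,2]<.04)&(P[:,2]>-.01)
w=s&(P[:,2]>.024);print('tray',cv2.minAreaRect((P[w][:,:2]*1000).astype(np.float32)),'floor z',np.median(P[s&(P[:,2]<.015)][:,2]))
c0=models.masks_of('side','tray')
E
```

```text
time_s: 7.85
tool_pos: [0.5055, -0.1273, 0.2096]
tool_rot: [-61.6, 89.9, 179.9]
force: [-0.2, -0.4, -1.0]
grip_width: 0.0543
time_s: 8.6
tool_pos: [0.4647, -0.2988, 0.2099]
tool_rot: [-125.4, 89.9, 116.2]
force: [-0.2, 0.2, -0.4]
grip_width: 0.0539
[ 0.46526739 -0.29806085  0.21016694]
tray ((462.0743408203125, -293.2444763183594), (145.04061889648438, 201.00611877441406), 84.09346771240234) floor z 0.003933648781291321
```

View pics/s5.png

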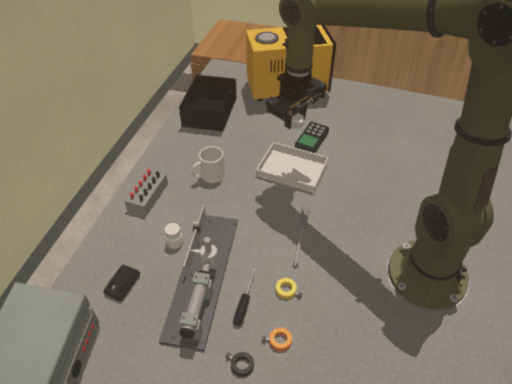

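```bash
python3 -m pendant '[[40,[25,0,0],[0,0,0]],[40,[55,0,0],[0,0,0]],[40,[85,0,0],[0,0,0]],[40,[115,0,0],[0,0,0]],[40,[140,0,0],[0,0,0]],[40,[158,0,0],[0,0,0]],[40,[170,0,0],[0,0,0]],[40,[178,0,0],[0,0,0]],[40,[180,0,0],[0,0,0]],[40,[180,0,0],[0,0,0]]]'; python3 - <<'E'
from h import *
c=shot('wrist','w6.png');print(tool()[0],telemetry.get_obs()['force'])
E
```

```text
time_s: 9.58
tool_pos: [0.4654, -0.2996, 0.0308]
tool_rot: [95.3, 90.0, -23.0]
force: [0.3, 0.3, -0.9]
grip_width: 0.0541
[ 0.46585057 -0.29994949  0.0314762 ] [ 0.28803951  1.09523703 -1.03112956]
```

View pics/w6.png

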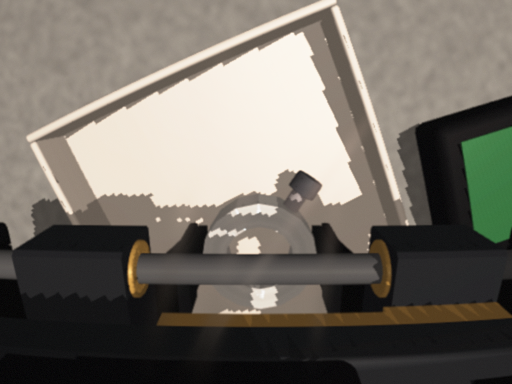

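```bash
python3 -m pendant '[[40,[2,0,0],[0,0,0]],[40,[4,0,0],[0,0,0]],[40,[5,0,0],[0,0,0]],[40,[6,0,0],[0,0,0]],[40,[6,0,0],[0,0,0]]]'; python3 -m pendant '[[40,[1,0,0],[0,0,0]],[40,[2,0,0],[0,0,0]],[40,[2,0,0],[0,0,0]]]'
```

```text
time_s: 10.05
tool_pos: [0.4649, -0.2999, 0.0246]
tool_rot: [32.8, 90.0, -85.7]
force: [-0.2, 0.0, -1.2]
grip_width: 0.0542
time_s: 10.3
tool_pos: [0.4649, -0.2997, 0.0224]
tool_rot: [-80.3, 90.0, 161.2]
force: [0.2, -0.6, -1.3]
grip_width: 0.0539
```

```bash
python3 -m pendant '[[40,[0.7,0,0],[0,0,0]],[40,[1.4,0,0],[0,0,0]],[40,[1.4,0,0],[0,0,0]]]'
```

```text
time_s: 10.55
tool_pos: [0.465, -0.2998, 0.0215]
tool_rot: [-12.8, 90.0, -131.2]
force: [-1.3, -0.8, 2.3]
grip_width: 0.054
```

Force jumped by about 3.5 N, so the collar is on the tray floor. I let go.

```bash
python3 -m pendant '[[76,[0,0,0],[0,0,0]],[76,[0,0,0],[0,0,0]],[76,[0,0,0],[0,0,0]],[76,[0,0,0],[0,0,0]]]'; python3 -m pendant '[[80,[-8,0,0],[0,0,0]],[80,[-20,0,0],[0,0,0]],[80,[-40,0,0],[0,0,0]],[80,[-75,0,0],[0,0,0]],[80,[-110,0,0],[0,0,0]],[80,[-145,0,0],[0,0,0]],[80,[-180,0,0],[0,0,0]],[80,[-200,0,0],[0,0,0]],[80,[-200,0,0],[0,0,0]]]'; python3 - <<'E'
from h import *
c=shot('wrist','w7.png');print(tool()[0])
for d in models.landmark_of('wrist','collar')+models.landmark_of('wrist','tray'):
    r,k=d['centre'];print(d['confidence'],r*384,k*512,at_z(c,r*384,k*512,.005))
P,rr,kk=cloud(c,80,384,100,450)
s=(abs(P[:,0]-.465)<.09)&(abs(P[:,1]+.3)<.06)&(P[:,2]>.019)&(P[:,2]<.028)
print(s.sum(),P[s].mean(0),P[s][:,2].std(),circ(P[s]))
q=telemetry.get_obs()['qpos'];print(q)
print(plan([.577,.162,.21],[.125,-.992]))
E
```

```text
time_s: 10.88
tool_pos: [0.4651, -0.3006, 0.0215]
tool_rot: [55.3, 89.9, -63.2]
force: [-0.7, -1.9, 2.9]
grip_width: 0.0721
time_s: 11.63
tool_pos: [0.468, -0.3006, 0.2281]
tool_rot: [84.2, 89.4, -34.2]
force: [1.0, -0.4, 0.4]
grip_width: 0.08
[ 0.46677724 -0.3000213   0.22504384]
0.85 173.4144 260.7104 [ 0.46470974 -0.30125802  0.005     ]
0.67 177.4848 259.4816 [ 0.46124256 -0.29780944  0.005     ]
1422 [ 0.46674148 -0.30340956  0.02296912] 0.0010819169148532982 ((465.08624267578125, -343.3562316894531), 91.0783462524414)
[ 51.01863176   8.43621646 -23.02548813  97.95035664   3.41586115
  74.31712855 -91.10885461]
[[11.2, -120.7, -459.1], ([-0.621, -0.0001, 0.0002], np.float64(35.6)), ([2.5206, 0.0003, 0.0001], np.float64(144.4))]
```

View pics/w7.png

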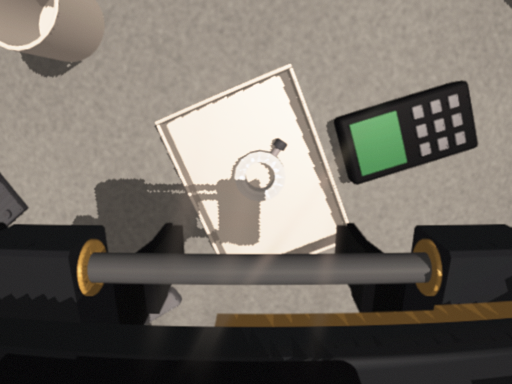

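The collar lies flat in the tray at (175,260) with its top at z 0.023, about 4 mm from the tray centre. I go back to the post with the jaws along the pull axis.

```bash
python3 -m pendant '[[60,[0,-4,-15],[-0.06,0,0]],[60,[0,-12,-46],[-0.12,0,0]],[60,[0,-20,-78],[-0.18,0,0]],[60,[0,-29,-110],[-0.24,0,0]],[60,[0,-37,-142],[-0.3,0,0]],[60,[0,-46,-174],[-0.37,0,0]],[60,[0,-54,-206],[-0.43,0,0]],[60,[0,-63,-238],[-0.5,0,0]],[60,[0,-71,-270],[-0.56,0,0]],[60,[0,-76,-290],[-0.62,0,0]]]'; python3 -c "
from h import *
shot('side');print(tool()[0]);print(plan([.577,.162,.21],[.125,-.992]))"
```

```text
time_s: 12.62
tool_pos: [0.5354, -0.0042, 0.2197]
tool_rot: [-136.0, 89.8, 141.6]
force: [0.8, 0.9, -0.2]
grip_width: 0.0599
[ 5.36141434e-01 -3.97791173e-04  2.20063971e-01]
[[10.7, 63.0, -155.1], ([0.0138, -0.0044, 0.0008], np.float64(0.8)), ([-3.1278, -0.0012, -0.007], np.float64(179.2))]
```

```bash
python3 -m pendant '[[60,[2,8,-32],[0,0,0]],[60,[4,16,-64],[0,0,0]],[60,[6,24,-96],[0,0,0]],[60,[8,32,-124],[0,0,0]],[60,[10,36,-145],[0.01,0,0]],[60,[10,38,-152],[0.01,0,0]],[60,[10,38,-153],[0.01,0,0]],[60,[10,38,-153],[0.01,0,0]],[60,[10,38,-153],[0.01,0,0]]]'; python3 - <<'E'
from h import *
c=shot('wrist','w8.png');print(tool()[0])
P,rr,kk=cloud(c,60,384,140,400)
B=(abs(P[:,0]-.577)<.03)&(abs(P[:,1]-.162)<.03)
s=B&(P[:,2]>.138)&(P[:,2]<.152);print('post',s.sum(),circ(P[s]),np.median(P[s][:,2]))
for l in ['pointer_tip','marker_ridge']:
    for d in models.landmark_of('wrist',l):
        r,k=d['centre'];print(l,d['confidence'],r*384,k*512,at_z(c,r*384,k*512,.088))
print(plan([.577,.162,.122],[.125,-.992]))
im=c['image'];cv2.imwrite('pics/w8c.png',cv2.resize(im[60:220,170:370],None,fx=3.5,fy=3.5,interpolation=2))
E
```

```text
time_s: 13.42
tool_pos: [0.5553, 0.1454, 0.2107]
tool_rot: [-31.4, 89.9, -115.0]
force: [-0.3, -0.1, -0.4]
grip_width: 0.0601
[0.55538467 0.14531734 0.21085789]
post 599 ((576.9083251953125, 162.01220703125), 8.94394302368164) 0.14600316374311081
pointer_tip 0.73 101.9904 238.4896 [0.62574237 0.16837205 0.088     ]
marker_ridge 0.65 24.384 322.4064 [0.69046647 0.11127936 0.088     ]
marker_ridge 0.56 99.18719999999999 354.4064 [0.6385558 0.0780296 0.088    ]
[[89.1, 23.3, -13.7], ([-0.0143, 0.001, 0.0001], np.float64(0.8)), ([3.1273, 0.0001, -0.0016], np.float64(179.2))]
```

View pics/w8c.png

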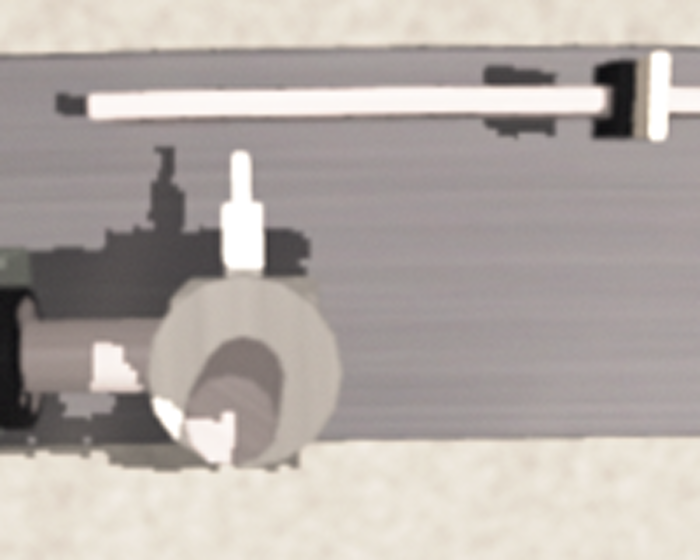

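```bash
python3 - <<'E'
from h import *
c=shot('wrist');u=np.array([.125,-.992]);
a=at_z(c,103.4,238.5,.088)[:2];b=at_z(c,99.3,357.7,.088)[:2]
print(a,b,(b-a)@u,(a-[.577,.162])@u)
P,rr,kk=cloud(c,70,110,335,370);s=(P[:,2]>.083)&(P[:,2]<.095);print(P[s].mean(0),(P[s].mean(0)[:2]-a)@u,np.percentile((P[s][:,:2]-a)@u,[2,50,98]))
E
python3 -m pendant '[[60,[15,10,-6],[0,0,0]],[60,[30,23,-13],[0,0,0]],[60,[40,23,-13.5],[0,0,0]],[60,[52,23,-13.5],[-0.01,0,0]],[60,[64,23,-13.5],[-0.01,0,0]],[60,[76,23,-13.5],[-0.01,0,0]],[60,[84,23,-13.5],[-0.01,0,0]],[60,[88,23,-13.5],[-0.01,0,0]],[60,[88,23,-13.5],[-0.01,0,0]]]' 40; python3 - <<'E'
from h import *
print(tool()[0])
c=shot('wrist','w9.png')
E
```

```text
[0.6248427 0.1688791] [0.63898895 0.07585477] 0.09404841833215834 -0.0008437315562557963
[0.64792561 0.07761377 0.08809739] 0.09342057650387944 [0.09196283 0.09318475 0.09528385]
time_s: 14.37
tool_pos: [0.5757, 0.1634, 0.122]
tool_rot: [-75.8, 89.9, -158.7]
force: [-0.2, -0.2, 0.2]
grip_width: 0.0599
[0.57566868 0.1634412  0.12204243]
```

View pics/w9.png

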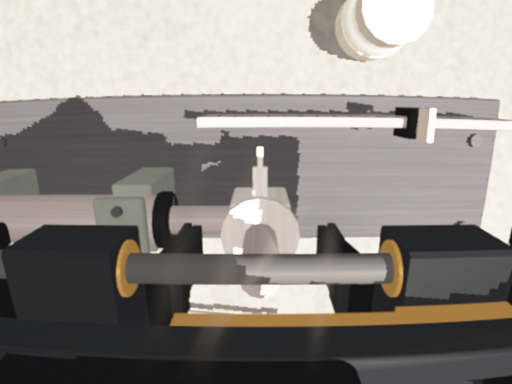

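The post sits centred between the fingers at col ~262. The pull needed is about 93.5 mm. I close with 40 N.

```bash
python3 -m pendant '[[10,[0,0,0],[0,0,0]],[10,[0,0,0],[0,0,0]],[10,[0,0,0],[0,0,0]],[10,[0,0,0],[0,0,0]],[10,[0,0,0],[0,0,0]],[10,[0,0,0],[0,0,0]],[10,[0,0,0],[0,0,0]]]' 40; python3 - <<'E'
from h import *
print(tool()[0],np.round(tool()[1],3))
R=tool()[1];print(R.T@np.array([.125,-.992,0])*85)
E
```

```text
time_s: 15.0
tool_pos: [0.5764, 0.164, 0.1232]
tool_rot: [41.7, 90.0, -41.2]
force: [-0.9, -0.4, 0.8]
grip_width: 0.0211
[0.57637511 0.16396947 0.12317776] [[ 0.     0.992  0.124]
 [-0.     0.124 -0.992]
 [-1.     0.     0.   ]]
[8.29382609e-03 1.28587107e-01 8.49866838e+01]
```

```bash
python3 -m pendant '[[5,[0,0,0],[0,0,0]],[5,[0,0,0],[0,0,0]],[5,[0,0,0],[0,0,0]]]'; python3 -m pendant '[[5,[0,0,6],[0,0,0]],[5,[0,0,15],[0,0,0]],[5,[0,0,25],[0,0,0]],[5,[0,0,35],[0,0,0]],[5,[0,0,45],[0,0,0]],[5,[0,0,55],[0,0,0]],[5,[0,0,65],[0,0,0]],[5,[0,0,73],[0,0,0]],[5,[0,0,80],[0,0,0]],[5,[0,0,85],[0,0,0]]]'; python3 -m pendant '[[5,[0,0,0],[0,0,0]],[5,[0,0,0],[0,0,0]],[5,[0,0,0],[0,0,0]]]'; python3 - <<'E'
from h import *
print(tool()[0])
c=shot('wrist','w10.png')
for l in ['pointer_tip','marker_ridge']:
    for d in models.landmark_of('wrist',l):
        r,k=d['centre'];print(l,d['confidence'],r*384,k*512,at_z(c,r*384,k*512,.088))
im=c['image'];cv2.imwrite('pics/w10c.png',cv2.resize(im[90:220,190:340],None,fx=4.5,fy=4.5,interpolation=2))
E
```

```text
time_s: 15.25
tool_pos: [0.5765, 0.1632, 0.1232]
tool_rot: [-9.6, 89.9, -92.5]
force: [-0.2, -2.4, 0.7]
grip_width: 0.017
time_s: 16.08
tool_pos: [0.5864, 0.0841, 0.1231]
tool_rot: [170.6, 89.6, 87.8]
force: [-0.2, 9.0, -1.7]
grip_width: 0.0169
time_s: 16.33
tool_pos: [0.5865, 0.084, 0.1232]
tool_rot: [169.0, 89.7, 86.2]
force: [1.1, 8.2, -1.7]
grip_width: 0.0173
[0.5864691  0.08397116 0.12316698]
pointer_tip 0.67 146.304 257.28 [0.63478286 0.09030304 0.088     ]
marker_ridge 0.83 140.6976 285.5936 [0.63976726 0.07547276 0.088     ]
marker_ridge 0.6 145.1904 260.096 [0.63557873 0.08886117 0.088     ]
```

View pics/w10c.png

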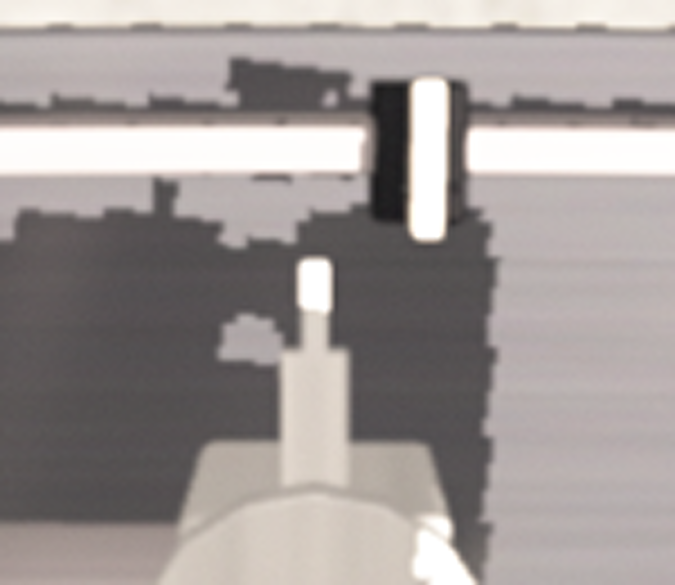

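The pointer tip is at crop col 315 and the ridge end at col 429. I compute the remaining distance.

```bash
python3 - <<'E'
from h import *
c=shot('wrist');u=np.array([.125,-.992]);
a=at_z(c,148.5,260.0,.088)[:2];b=at_z(c,142.9,285.3,.088)[:2];print(a,b,(b-a)@u)
P,rr,kk=cloud(c,100,160,240,300);s=(P[:,2]>.084)&(P[:,2]<.094)
A=s&(kk<268)&(rr<158);B=s&(kk>275)
print((P[B][:,:2].mean(0)-a)@u,np.median((P[B][:,:2]-a)@u),np.median((P[A][:,:2]-a)@u))
E
```

```text
[0.63376734 0.08880835] [0.63855357 0.07558411] 0.013716724564621918
0.0134819748450011 0.013390364832591234 -0.0002491371247585727
```

```bash
python3 -m pendant '[[5,[0,0,3],[0,0,0]],[5,[0,0,7],[0,0,0]],[5,[0,0,11],[0,0,0]],[5,[0,0,13.5],[0,0,0]],[5,[0,0,13.5],[0,0,0]],[5,[0,0,13.5],[0,0,0]],[5,[0,0,13.5],[0,0,0]]]'; python3 - <<'E'
from h import *
print(tool()[0])
c=shot('wrist','w11.png')
for l in ['pointer_tip','marker_ridge']:
    for d in models.landmark_of('wrist',l):
        r,k=d['centre'];print(l,d['confidence'],r*384,k*512,at_z(c,r*384,k*512,.088))
P,rr,kk=cloud(c,90,165,230,300);s=(P[:,2]>.084)&(P[:,2]<.094);u=np.array([.125,-.992]);n=np.array([.992,.125])
q=(P[:,:2]-[.577,.162]);
A=s&(q@n<.049)&(q@n>.04);B=s&(q@n>.053)
print(A.sum(),B.sum(),np.median(q[A]@u),np.median(q[B]@u))
im=c['image'];cv2.imwrite('pics/w11c.png',cv2.resize(im[90:220,190:340],None,fx=4.5,fy=4.5,interpolation=2))
E
```

```text
time_s: 17.12
tool_pos: [0.5881, 0.0712, 0.1232]
tool_rot: [169.9, 89.6, 87.2]
force: [0.2, 8.3, -0.7]
grip_width: 0.0173
[0.58808038 0.07122811 0.12316105]
pointer_tip 0.62 144.4992 258.5088 [0.63744989 0.07704254 0.088     ]
marker_ridge 0.83 140.3136 260.096 [0.63981001 0.07647681 0.088     ]
75 179 0.09267233547491924 0.09317452183818634
```

View pics/w11c.png

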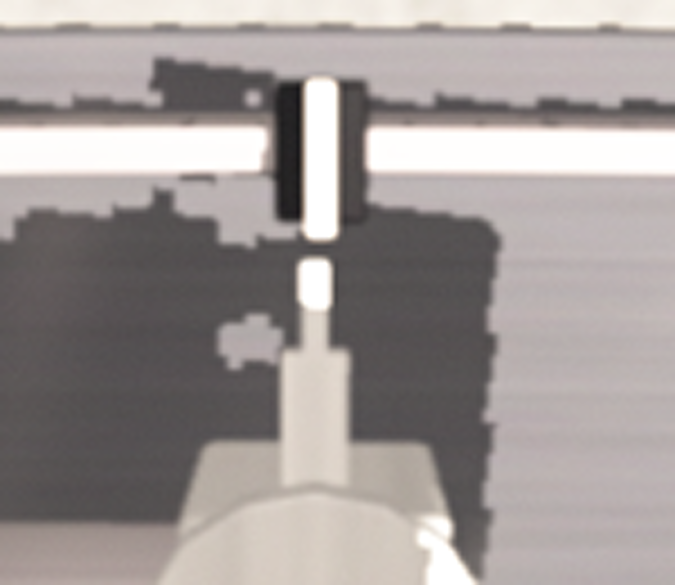

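The pointer is now 0.5 mm from the ridge (cols 315 and 320 in the crop). I hold for half a second, check the collar once more, and hand in.

```bash
python3 -m pendant '[[5,[0,0,0.5],[0,0,0]],[5,[0,0,0.5],[0,0,0]],[5,[0,0,0.5],[0,0,0]],[5,[0,0,0.5],[0,0,0]],[5,[0,0,0.5],[0,0,0]],[5,[0,0,0.5],[0,0,0]],[5,[0,0,0.5],[0,0,0]]]'; python3 - <<'E'
from h import *
shot('wrist');c=shot('top','t12.png')
for d in models.landmark_of('top','collar'):
    r,k=d['centre'];print(d['confidence'],r*384,k*512,at_z(c,r*384,k*512,.014))
o=telemetry.get_obs();print(o['force'],o['joint_velocities'],o['grip_width'],o['tool_pos'])
E
```

```text
time_s: 17.85
tool_pos: [0.5881, 0.0712, 0.1232]
tool_rot: [170.0, 89.6, 87.3]
force: [0.5, 9.2, -1.1]
grip_width: 0.0171
0.83 241.6128 106.8032 [0.41296883 0.38994728 0.014     ]
0.66 267.8016 134.0928 [0.33911658 0.30273828 0.014     ]
0.6 257.01120000000003 183.9104 [0.3731899  0.15860844 0.014     ]
0.59 228.096 341.9136 [ 0.46355262 -0.30043481  0.014     ]
[ 0.3209424   8.48741974 -1.49017766] [-0.03942558  0.01079138  0.03961728  0.0858739   0.08194301 -0.12030038
  0.02253108] 0.016636367493177123 [0.58808481 0.07120607 0.1231487 ]
```

View pics/t12.png

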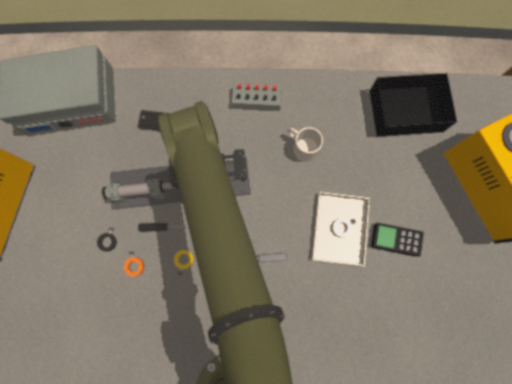

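The collar lies in the tray at (228,341), the bystanders that show are in place, and the arm is still.

```bash
python3 -c "
from h import *
print(env.sign_off())"
```

```text
the job is handed in; nothing more can be done
None
```

I lifted the aluminium collar off the post and set it down flat in the white tray. Then I gripped the post, pulled the arm out about 93 mm to the marker, and handed the job in still holding it. The whole run took about 18 s.

- **Collar:** it lies about 4 mm from the tray's centre, with its top at 23 mm, which matches lying flat on the floor.
- **Pointer:** it was about 0.5 mm from the ridge, by the depth image and by eye. The network landmarks also agreed, to about 1 mm. I held a further half second at a +0.5 mm command and did not measure the pointer again, but the tool position did not change.
- **Hold:** about 8.5–9 N of spring pull at the wrist, the grip closed on the post at 17 mm, and the arm still.
- **Marker clip:** it measured the same position before and after the pull.
- **Bystanders:** the tray, meter and mug looked unmoved in the last top view. The screwdriver and probe were partly covered by the arm and the jar was hidden, so I did not confirm those fully.

No check failed. Two details were off:
- The low-value second network detections for the marker ridge fell on the pointer or elsewhere, and I ignored them.
- Early pose readings taken while the arm was still settling differed by about 1 cm, so I measured again at rest before grasping.

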